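# Lock the dry box hatch

## Robot

A 6-joint arm with a two-finger parallel gripper is mounted at the origin on a cart in front of the work surface, level with it; the furniture and walls round the work are solid. World frame = base frame: x ahead of the robot, y to its left, z up, the work surface at z = 0. Lengths are in m, angles in rad, forces in N, time in s.
With the tool pointing down it reaches from about 0.4 to 0.825 m from the base axis. Payload 7 kg.
Tool frame: the origin (TCP) lies at the very end of the fingers, on their centre line; the grasp point (between the pads) lies arm.hold_point_z behind it (arm.hold_point_z is the distance from the TCP to the grasp point, in m); z points along the fingers, y is the line along which they close (so a half turn about z gives the same grasp; the last joint's range is limited). The gripper opens to 88 mm and grips with 3 to 60 N. Pads are 19 mm wide; open, the fingers measure 130 mm over their backs; the gripper's body (78 mm by 193 mm) begins 47 mm behind the grasp point.
Start: joints at [-0.969, 0.359, 0.012, 0, -1.224, -0.288], TCP at [0.208, -0.642, 0.227] pointing down, gripper open.
Joint ranges: [-3.07, 3.07], [-1.43, 2.12], [-1.02, 1.25], [-3.03, 1.67], [-3.05, -0], [-3.03, 3.03]. Speed limits (rad/s): [2.39, 2.39, 3.01, 3.14, 3.14, 3.14].

## Interface

Orientations are given as [roll, pitch, yaw] about the fixed x, y, z axes, in that order (R = Rz(yaw) Ry(pitch) Rx(roll)).
In Python, from station import arm gives the robot as it stands.
- The arm moves only by the shell command python3 nudge.py [FORCE], which reads ROWS from standard input. ROWS is a JSON list of rows, 1 to 20 of them, each written [opening, [dx, dy, dz], turn]: the finger opening in m, then dx, dy, dz in units of 5 mm, then a turn about the tool's z in units of 0.2 rad; each row is the pose to reach, as a shift and turn from the pose commanded when the command began, along the tool's axes at that moment; what a row does not reach only later rows make up. A row lasts 1/12 s, in which the tool goes at most 0.0417 m and 0.125 rad, less where a joint would pass 70% of its speed; a pose out of reach is approached as far as the arm can. The fingers move at their own pace and stop on an object; FORCE is the grip in N (left out, the last holds). Time passes only in rows, so rows that do not move let the fingers close. It prints the time, the measured TCP pose, the force, the opening and the grip force at its end. Input that does not fit is refused with a message, and nothing moves.
- arm.get_state(): the state, without advancing time (a new reading comes with each control period).
- arm.grab_frame(name): name is "scene" or "top"; returns the picture (420x560x3 uint8, red, green, blue); there is no depth.
- arm.camera_params(name): a dict with "fx", "fy", "cx", "cy" (pixels), "T" (4x4, takes a point from camera to world coordinates). Camera axes: x right, y down, z forward; pixel columns grow to the right and rows downward; lengths in m; the calibration is good to about 2 mm. A picture is of the moment at which its call begins. camera_params takes no time and is no camera call.
- arm.job_done(): hands the job in; it is judged then, once.
The state is a dict: "t": time; "q": joint angles; "qd": joint speeds; "joint_efforts": joint torques, N m; "eef_pos": TCP position; "ee_rot": TCP orientation; "force": force on the tool from outside, world axes, zero at the start; "moment": the same for the moment, N m; "width": finger opening in m; "gripper_force": force on a finger pad.
Only numpy, scipy, OpenCV 4.12 (cv2) and the standard library are available. Lean on these libraries where they do the work, as an engineer would, in place of code of your own. Each camera call takes 0.05 s, during which the arm holds its last target. There are 200 camera calls.

## Task

The hatch of the white sample dry box is ajar because its latch tongue is turned out and lies on top of the frame edge. Turn the black wing knob back until the tongue is clear of the edge, press the hatch fully home, and turn the knob the other way until the tongue has swung behind the frame edge and you feel it come up firmly against its stop, without forcing it, so that the hatch stays drawn down when you let go. Leave the jar, the dish and the stopper beside the box where they are.

Things in the scene. Friction and masses are not known exactly. Their poses are not given: they have to be found in the camera images.
- dry_box: White sheet-metal dry box, fixed to the worktop, 220 x 220 mm, frame top 95 mm up. Origin under its centre on the worktop; x points from its front to its rear (hinge side), y to its left, z up. A steel hatch (184 x 164 x 5 mm) lies on top, hinged along the rear; the wing knob stands near its front, its axis at x = -60 mm, y = 0.
- hatch (a joint): Hatch hinge (rad): 0 = home on the frame, grows as the front rises. About 0.076 while the tongue lies on the frame edge; about 0.057 on its two sprung pins when free with the tongue clear. Locked it rests at about 0.006 (springs lift it against the tongue); 0.012 to 0.017 with the tongue barely behind the edge. Pressing it home takes about 8 N down at the knob.
- hatch_hinge (a point): Middle of the hinge line of the hatch, at x = +92 mm, z = 95 mm of the box; fixed to the box; the hatch swings about its y axis.
- frame_edge (a point): Top of the frame edge at the front of the opening, straight in front of the knob, 18 mm from the knob axis, fixed to the box. The edge is 5 mm thick. The tongue passes under it only while the hatch joint is pressed below about 0.016. Its underside is a ramp: as the tongue swings in, it draws the hatch down.
- wing_grip (a point): Grip point on the axis of the black wing knob, 19 mm above the round flange (48 mm across) under the wing and 13 mm below the wing's top. x axis along the wing, z along the knob axis (leans with the hatch). Wing 54 mm long, 10 thick. It is clamped on its shaft up to 0.5 rad off the tongue either way, so it does not show where the tongue is: feel for the stops.
- knob_foot (a point): Where the knob axis meets the hatch's upper face. Anticlockwise from above withdraws the tongue, clockwise swings it out and locks. Rigid stops 2.08 rad apart; the start is 0.04 to 0.94 rad short of the clockwise stop. There the hidden tongue (34 mm long, 12 wide) points straight at the frame edge; 1.25 rad or more from it the tongue is clear of the edge. Turning takes under 0.3 N m.
- stop_post: Hidden steel stop under the hatch, 8 x 8 x 16 mm, origin at its top, 22 mm from the knob axis. The tail of the tongue meets it at the clockwise end of travel, its front at the other end; both rigid. 0.3 to 1.2 N m on the knob brings it up firmly; over 1.7 N m (80 N on the post) bends the latch: under 0.2 rad of blind overturning with a hard grip.
- salt_jar: White plastic jar with cap, 56 mm across, 85 mm high, loose, left of the box. Origin under its centre. Not to be moved.
- petri_dish: Round flat petri dish with lid, 91 mm across, 18 mm high, loose, right of the box. Origin under its centre. Not to be moved.
- stopper: Rubber stopper, 28 mm across, 24 mm high, loose, left of the box towards its front. Origin under its centre. Not to be moved.

How it is judged:
On the way:
1. with the hatch down and the tongue behind the edge, the tongue is brought up firmly against its stop (value of joint hatch below 0.012 rad and contact force between stop_post and anything else above 10 N), for 0.1 s.
At the end, for the whole second after the job is handed in: The tongue was brought up against its stop with the hatch down; the hatch stays drawn down on the frame (hatch joint below 0.010 rad) and at rest with the knob released (value of joint hatch below 0.01 rad and velocity of joint hatch between -0.02 and 0.02 rad/s); the robot touches nothing.
It fails at once if the knob is forced against a stop (over 80 N on the stop post) (contact force between stop_post and anything else above 80 N).
It fails at once if the salt jar is moved more than 30 mm (distance of salt_jar from where it was at the start of the episode above 0.03 m).
It fails at once if the petri dish is moved more than 30 mm (distance of petri_dish from where it was at the start of the episode above 0.03 m).
It fails at once if the rubber stopper is moved more than 30 mm (distance of stopper from where it was at the start of the episode above 0.03 m).
It also fails if it takes over 67 s, if anything falls off the work surface, if the arm or the gripper's body presses on something with over 40 N, if the wrist force passes 120 N, or if a joint passes its speed limit or range.

## Working session

There is one attempt and no reset: what is moved stays moved. The work goes in short steps, Python scripts to look and compute and a shell command to move; the robot and the scene stay as the last step left them, time stands still between calls to the robot, and variables do not carry over. Pictures are saved under pics/ and viewed, at most 10 in all, crops included, and the job is handed in when it is done.

```bash
ls; mkdir -p pics
python3 - <<'E'
from station import arm
import cv2,numpy as np
for n in("scene","top"):
    f=arm.grab_frame(n); cv2.imwrite(f"pics/{n}0.png",f[:,:,::-1]); p=arm.camera_params(n); print(n,p["fx"],p["cx"],p["cy"],np.round(p["T"],3).tolist())
s=arm.get_state();print(s["t"],s["eef_pos"],s["ee_rot"],s["force"],s["width"],arm.hold_point_z)
E
```

```text
nudge.py
pics
station.py
scene 463.8445534500618 285.0696677301044 214.063269912996 [[-0.75, -0.514, 0.417, 0.138], [-0.662, 0.565, -0.492, 0.537], [0.017, -0.645, -0.764, 0.882], [0.0, 0.0, 0.0, 1.0]]
top 462.8172506309763 278.98580768673094 210.24872437876135 [[-0.119, -0.964, 0.236, 0.366], [-0.993, 0.115, -0.03, 0.029], [0.002, -0.238, -0.971, 0.997], [0.0, 0.0, 0.0, 1.0]]
0.1 [ 0.20823013 -0.64164502  0.22572284] [ 3.14013500e+00 -1.32345115e-04 -2.82785791e+00] [-0.94603141  0.34486576 -0.51601764] 0.08793150086138557 0.0188
```

View pics/scene0.png

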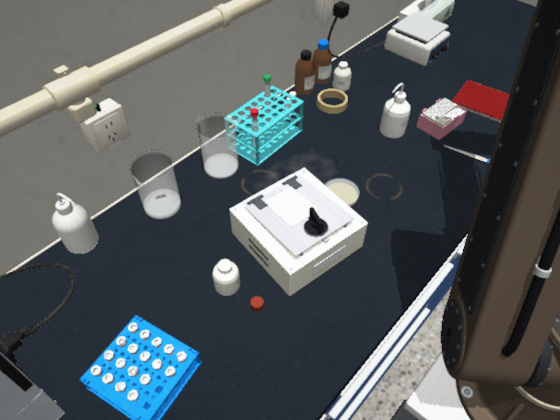

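View pics/top0.png

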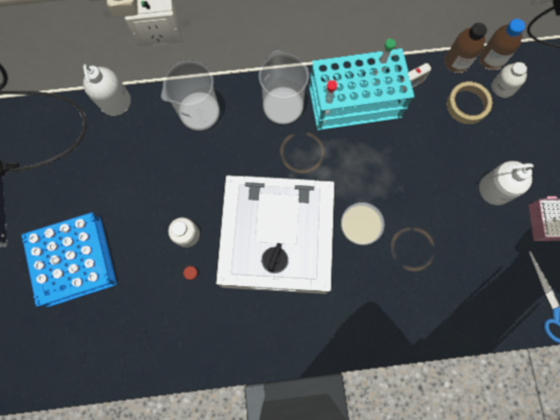

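The top view shows the box at about (275,235), with the knob at (275,259). The jar is at (183,233), the stopper at (190,272) and the dish at (362,224). Next I'll measure the box top and the knob.

```bash
cat > h.py <<'E'
import cv2,numpy as np
from station import arm
def ray(n,u,v):
    p=arm.camera_params(n);T=np.array(p["T"]);d=T[:3,:3]@[(u-p["cx"])/p["fx"],(v-p["cy"])/p["fy"],1];return T[:3,3],d
def onz(n,u,v,z):
    o,d=ray(n,u,v);return o+d*(z-o[2])/d[2]
def proj(n,X):
    p=arm.camera_params(n);T=np.array(p["T"]);c=T[:3,:3].T@(np.array(X)-T[:3,3]);return p["fx"]*c[0]/c[2]+p["cx"],p["fy"]*c[1]/c[2]+p["cy"]
def tri(a,b):
    (o1,d1),(o2,d2)=a,b
    d1=d1/np.linalg.norm(d1);d2=d2/np.linalg.norm(d2);n=np.cross(d1,d2)
    t=np.linalg.solve(np.c_[d1,-d2,n],o2-o1);p=o1+t[0]*d1;q=o2+t[1]*d2;return (p+q)/2,np.linalg.norm(p-q)
E
python3 - <<'E'
from h import *
t=cv2.imread("pics/top0.png");s=cv2.imread("pics/scene0.png")
g=cv2.cvtColor(t,cv2.COLOR_BGR2GRAY)
m=(g>140).astype(np.uint8);cs,_=cv2.findContours(m,0,2)
c=[c for c in cs if cv2.pointPolygonTest(c,(228.,235.),False)>=0]
c=max(c,key=cv2.contourArea);r=cv2.minAreaRect(c);print(cv2.contourArea(c),r)
ap=cv2.approxPolyDP(cv2.convexHull(c),5,True)[:,0];print(ap.tolist())
for p in ap:print(onz("top",*p,0.095).round(4))
k=((g<75)).astype(np.uint8);k[:240]=0;k[283:]=0;k[:,:250]=0;k[:,300:]=0
cc=max(cv2.findContours(k,0,2)[0],key=cv2.contourArea);print(cv2.boundingRect(cc),cv2.moments(cc)['m10']/cv2.moments(cc)['m00'],cv2.moments(cc)['m01']/cv2.moments(cc)['m00'])
a=cv2.resize(t[225:290,240:310],None,fx=8,fy=8,interpolation=2);b=cv2.resize(s[195:245,285:345],None,fx=8,fy=8,interpolation=2)[:400]
a=cv2.resize(a,(430,400));b=cv2.resize(b,(370,308))
o=np.zeros((400,800,3),np.uint8);o[:,:430]=a;o[:308,430:]=b;cv2.imwrite("pics/crop1.png",o)
E
```

```text
12153.0 ((276.0672607421875, 233.35690307617188), (114.33177947998047, 111.68928527832031), 3.3664605617523193)
[[226, 176], [333, 182], [330, 290], [216, 283]]
[0.6699 0.1003 0.095 ]
[ 0.6314 -0.1149  0.095 ]
[ 0.417  -0.0774  0.095 ]
[0.4563 0.1394 0.095 ]
(263, 244, 24, 28) 274.6130884041332 258.84117872177575
```

View pics/crop1.png

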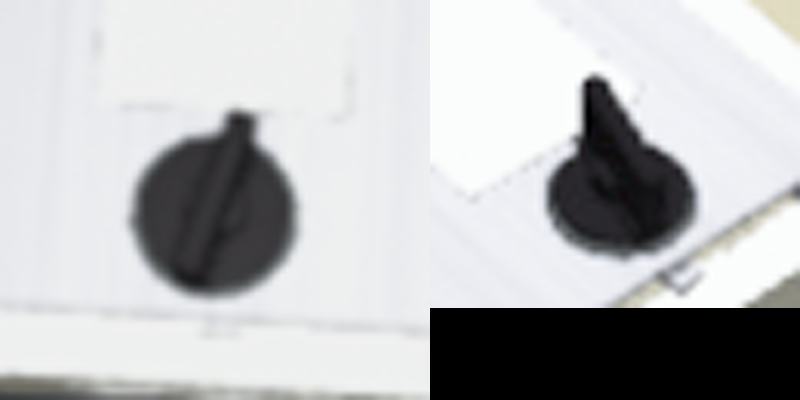

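```bash
python3 - <<'E'
from h import *
far,e=tri(ray("top",240+240/6.14,225+113/6.15),ray("scene",285+163/6.167,195+77/6.16));print(far,e)
near,e=tri(ray("top",240+190/6.14,225+283/6.15),ray("scene",285+213/6.167,195+190/6.16));print(near,e)
fl,e=tri(ray("top",240+214/6.14,225+215/6.15),ray("scene",285+192/6.167,195+195/6.16));print("flange",fl,e)
print(onz("top",274.85,260,.11))
for z in(.138,.143,.148):
  a=onz("top",240+240/6.14,225+113/6.15,z);b=onz("top",240+190/6.14,225+283/6.15,z);print(z,a,b,np.linalg.norm(a-b),np.arctan2(*(a-b)[[1,0]]),(a+b)/2)
for X in [(0.4847,0.0226,.11),(.4847,.0226,.143)]: print(proj("top",X),proj("scene",X))
s=arm.get_state();print(s["q"])
E
echo '[[0.088,[0,0,0],0]]' | python3 nudge.py 10
```

```text
[0.5107545  0.01046455 0.14492722] 0.0008602725219231811
[0.46552296 0.0331264  0.14030612] 0.008561650174472796
flange [0.48561482 0.02174418 0.11173972] 0.0014346509279561514
[0.48511784 0.02143568 0.11      ]
0.138 [0.51153144 0.01012569 0.138     ] [0.46191361 0.03124287 0.138     ] 0.05392462328763159 -0.40237598234533717 [0.48672253 0.02068428 0.138     ]
0.143 [0.51068702 0.01023646 0.143     ] [0.46135805 0.03123072 0.143     ] 0.05361069264672058 -0.4023759823453376 [0.48602254 0.02073359 0.143     ]
0.148 [0.5098426  0.01034724 0.148     ] [0.46080249 0.03121856 0.148     ] 0.053296762005809614 -0.40237598234533767 [0.48532255 0.0207829  0.148     ]
(np.float64(274.27367558013947), np.float64(260.28677350169437)) (np.float64(316.4821645212761), np.float64(227.72294850022075))
(np.float64(274.1281901049113), np.float64(257.92067068302197)) (np.float64(317.57957120013606), np.float64(217.81901597693962))
[-9.68862616e-01  3.59334308e-01  1.11924234e-02 -3.05600848e-04
 -1.22408961e+00 -2.88095011e-01]
t: 0.18
eef_pos: [0.2083, -0.6418, 0.2259]
ee_rot: [3.141, -0.0, -2.828]
force: [0.4, -0.2, -0.6]
width: 0.0876
gripper_force: 0.0
```
Knob at (0.4855,0.0215), wing top 0.1435, grip ~0.131, wing angle -0.402 (world yaw of wing long axis). Hatch leans: axis tilts by 0.076 (toward rear? hinge at rear, front rises -> axis leans toward rear +x... the knob top moves rearwards). Fine.

Units first: shifts go in units of 5 mm and turns go in units of 0.2 rad. So -0.468 m is -93.6, 0.545 m is 109, -2.4 rad is -12.

```bash
echo '[[0.045,[-5.2,6,0],-0.6],[0.045,[-10.4,12,0],-1.2],[0.045,[-15.6,18,0],-1.8],[0.045,[-20.8,24,0],-2.4],[0.045,[-26,30,0],-3],[0.045,[-31.2,36,0],-3.6],[0.045,[-36.4,42,0],-4.2],[0.045,[-41.6,48,0],-4.8],[0.045,[-46.8,54,0],-5.4],[0.045,[-52,60,0],-6],[0.045,[-57.2,66,0],-6.6],[0.045,[-62.4,72,0],-7.2],[0.045,[-67.6,78,0],-7.8],[0.045,[-72.8,84,0],-8.4],[0.045,[-78,90,0],-9],[0.045,[-83.2,96,0],-9.6],[0.045,[-88.4,102,0],-10.2],[0.045,[-93.6,109,0],-10.8],[0.045,[-93.6,109,0],-11.4],[0.045,[-93.6,109,0],-12]]' | python3 nudge.py; echo '[[0.045,[0,0,0],-0.13],[0.045,[0,0,0],-0.13]]' | python3 nudge.py
```

Run:
```python
from h import *
s=arm.get_state();print(s["q"],s["eef_pos"],s["ee_rot"],s["force"],s["moment"])
w=s["ee_rot"][2];d=np.array([.4858,.0213])-s["eef_pos"][:2]
print("dx,dy",d@[np.cos(w),np.sin(w)],d@[np.sin(w),-np.cos(w)])
```

```text
t: 1.85
eef_pos: [0.4858, 0.0232, 0.2262]
ee_rot: [3.141, 0.001, -0.418]
force: [-0.3, -1.3, 0.1]
width: 0.0452
gripper_force: 0.0
t: 2.02
eef_pos: [0.4851, 0.0213, 0.2263]
ee_rot: [3.141, 0.0, -0.4]
force: [-0.0, -0.0, 0.1]
width: 0.0451
gripper_force: 0.0
[ 4.49808321e-01  4.31033020e-02 -3.92086776e-01 -1.24787256e-04
 -1.13611945e+00  7.21423310e-01] [0.48510729 0.0212808  0.22633281] [ 3.14128204e+00  4.23910865e-04 -3.99617341e-01] [-0.01374962 -0.03031369  0.05788866] [0.01058868 0.15541561 0.01684478]
dx,dy 0.0006306642673615593 -0.0002872002119530809
```

In the tool's units: 0.11 m is 22, 0.105 m is 21.

```bash
echo '[[0.045,[0,0,7],0],[0.045,[0,0,12],0],[0.045,[0,0,16],0],[0.045,[0,0,18],0],[0.045,[0,0,20],0],[0.045,[0,0,21],0],[0.045,[0,0,22],0],[0.045,[0,0,22],0]]' | python3 nudge.py 20; echo '[[0.02,[0,0,0],0],[0,[0,0,0],0],[0,[0,0,0],0],[0,[0,0,0],0],[0,[0,0,0],0],[0,[0,0,0],0]]' | python3 nudge.py 20;python3 - <<'E'
from h import *
s=arm.get_state();print(s["moment"],s["gripper_force"])
cv2.imwrite("pics/g1.png",arm.grab_frame("scene")[130:280,230:430,::-1].repeat(4,0).repeat(4,1))
E
```

```text
t: 2.68
eef_pos: [0.4859, 0.0208, 0.1174]
ee_rot: [-3.141, -0.001, -0.402]
force: [-3.4, -0.2, 8.0]
width: 0.0449
gripper_force: 3.5
t: 3.18
eef_pos: [0.4874, 0.0216, 0.1186]
ee_rot: [-3.138, -0.004, -0.402]
force: [-0.5, 11.9, 4.9]
width: 0.0108
gripper_force: 15.4
[ 3.78644306  0.81358436 -0.09958237] 15.381971613240708
```

View pics/g1.png

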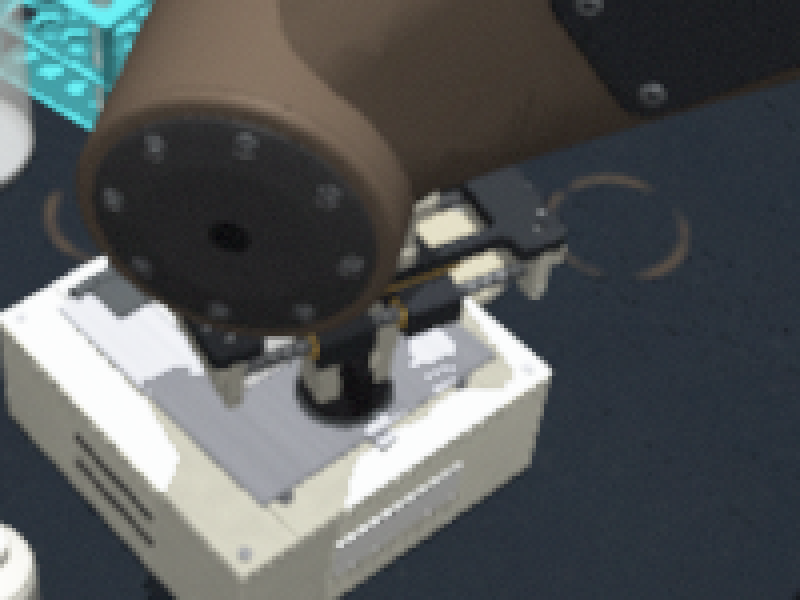

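The picture shows the fingers closed on the wing, width 10.8 mm, which matches its 10 mm thickness. Next I turn anticlockwise.

```bash
cat > s.py <<'E'
from h import *
s=arm.get_state();print("t %.2f pos %s yaw %.3f F %s M %s grip %.1f w %.4f"%(s["t"],s["eef_pos"].round(4),s["ee_rot"][2],np.round(s["force"],1),np.round(s["moment"],2),s["gripper_force"],s["width"]))
E
echo '[[0,[0,-0.2,-0.2],0],[0,[0,-0.2,-0.2],0]]' | python3 nudge.py 25 >/dev/null;python3 s.py;echo '[[0,[0,0,0],-0.3],[0,[0,0,0],-0.6],[0,[0,0,0],-0.9],[0,[0,0,0],-1.2],[0,[0,0,0],-1.5]]' | python3 nudge.py>/dev/null; python3 s.py;  echo '[[0,[0,0,0],-0.3],[0,[0,0,0],-0.6],[0,[0,0,0],-0.9],[0,[0,0,0],-1.2],[0,[0,0,0],-1.5]]' | python3 nudge.py>/dev/null; python3 s.py
```

```text
t 3.40 pos [0.4871 0.0219 0.1187] yaw -0.401 F [ 2.8 -2.5  1.3] M [-1.08 -1.04  0.07] grip 26.4 w 0.0099
t 3.82 pos [0.4871 0.022  0.1186] yaw -0.099 F [ 2.  -1.5  3.6] M [-0.54 -0.84 -0.19] grip 26.4 w 0.0098
t 4.23 pos [0.4871 0.0221 0.1186] yaw 0.201 F [ 2.1 -1.9  3.3] M [-0.21 -0.8  -0.15] grip 25.9 w 0.0098
```

In the tool's units: -0.3 rad is -1.5.

```bash
echo '[[0,[0,0,0],-0.3],[0,[0,0,0],-0.6],[0,[0,0,0],-0.9],[0,[0,0,0],-1.2],[0,[0,0,0],-1.5]]' | python3 nudge.py>/dev/null; python3 s.py;  echo '[[0,[0,0,0],-0.25],[0,[0,0,0],-0.5],[0,[0,0,0],-0.75],[0,[0,0,0],-1]]' | python3 nudge.py>/dev/null; python3 s.py
```

```text
t 4.65 pos [0.487  0.022  0.1184] yaw 0.501 F [ 3.2 -2.5  0.1] M [-0.35 -0.97 -0.23] grip 25.5 w 0.0101
t 4.98 pos [0.4866 0.0219 0.1176] yaw 0.700 F [ 6.5 -3.8 -7.9] M [-0.78 -2.09 -0.08] grip 25.4 w 0.0100
```

```bash
echo '[[0,[0,0,0],-0.15],[0,[0,0,0],-0.3]]' | python3 nudge.py>/dev/null; python3 s.py;  echo '[[0,[0,0,0],-0.15],[0,[0,0,0],-0.3]]' | python3 nudge.py>/dev/null; python3 s.py
```

```text
t 5.15 pos [0.4866 0.0218 0.1175] yaw 0.759 F [ 6.2 -3.9 -8. ] M [-0.77 -2.12 -0.06] grip 25.3 w 0.0103
t 5.32 pos [0.4866 0.0218 0.1175] yaw 0.819 F [ 7.8 -3.8 -8.3] M [-0.87 -2.2  -0.1 ] grip 25.2 w 0.0100
```

The downward load appeared between yaw 0.5 and 0.7, so the tongue is clear and the hatch is hanging from the gripper. Next I press it home along its hinge arc.

In the tool's units: -0.0005 m is -0.1, 0.008 m is 1.6.

```bash
echo '[[0,[-0.06,-0.1,0.4],0],[0,[-0.1,-0.2,0.8],0],[0,[-0.14,-0.26,1.2],0],[0,[-0.18,-0.32,1.6],0],[0,[-0.18,-0.32,1.6],0]]' | python3 nudge.py >/dev/null; python3 s.py; echo '[[0,[-0.04,-0.06,0.2],0],[0,[-0.08,-0.12,0.6],0],[0,[-0.08,-0.12,0.6],0]]' | python3 nudge.py >/dev/null; python3 s.py
```

```text
t 5.73 pos [0.4853 0.0218 0.1104] yaw 0.818 F [ 4.3 -5.9  3.9] M [-1.82 -1.26  0.  ] grip 25.0 w 0.0098
t 5.98 pos [0.4851 0.0219 0.108 ] yaw 0.819 F [ 3.8 -7.1  6.6] M [-2.41 -1.34 -0.04] grip 25.0 w 0.0096
```

```bash
echo '[[0,[-0.04,-0.04,0.3],0],[0,[-0.04,-0.04,0.3],0]]' | python3 nudge.py >/dev/null; python3 s.py; echo '[[0,[-0.02,-0.02,0.3],0],[0,[-0.02,-0.02,0.3],0]]' | python3 nudge.py >/dev/null; python3 s.py; echo '[[0,[0,0,0.3],0],[0,[0,0,0.3],0]]' | python3 nudge.py >/dev/null; python3 s.py
```

```text
t 6.15 pos [0.485  0.0218 0.1072] yaw 0.819 F [ 2.9 -7.   9.3] M [-2.57 -0.99  0.01] grip 25.0 w 0.0100
t 6.32 pos [0.4851 0.0218 0.1068] yaw 0.819 F [-1.7 -6.7 21. ] M [-2.38  0.66  0.02] grip 25.0 w 0.0097
t 6.48 pos [0.4853 0.0219 0.1062] yaw 0.820 F [-5.5 -5.6 31.8] M [-2.14  2.29  0.  ] grip 29.9 w 0.0100
```

In the tool's units: -0.001 m is -0.2, 0.3 rad is 1.5.

```bash
echo '[[0,[0,0,-0.2],0.3],[0,[0,0,-0.2],0.6],[0,[0,0,-0.2],0.9],[0,[0,0,-0.2],1.2],[0,[0,0,-0.2],1.5]]' | python3 nudge.py 25 >/dev/null; python3 s.py; echo '[[0,[0,0,0],0.25],[0,[0,0,0],0.5],[0,[0,0,0],0.75],[0,[0,0,0],1],[0,[0,0,0],1.25],[0,[0,0,0],1.5]]' | python3 nudge.py>/dev/null; python3 s.py; echo '[[0,[0,0,0],0.25],[0,[0,0,0],0.5],[0,[0,0,0],0.75],[0,[0,0,0],1]]' | python3 nudge.py>/dev/null; python3 s.py
```

```text
t 6.90 pos [0.485  0.022  0.1064] yaw 0.517 F [-3.4 -5.1 24.1] M [-1.88  1.26  0.05] grip 29.4 w 0.0100
t 7.40 pos [0.485  0.0221 0.1064] yaw 0.217 F [-4.3 -3.4 24.8] M [-1.43  1.56  0.03] grip 29.4 w 0.0099
t 7.73 pos [0.485  0.0223 0.1064] yaw 0.017 F [-4.2 -3.7 25. ] M [-1.18  1.74  0.06] grip 29.4 w 0.0099
```

```bash
echo '[[0,[0,0,0],0.25],[0,[0,0,0],0.5],[0,[0,0,0],0.75],[0,[0,0,0],1]]' | python3 nudge.py>/dev/null; python3 s.py; echo '[[0,[0,0,0],0.25],[0,[0,0,0],0.5],[0,[0,0,0],0.75],[0,[0,0,0],1]]' | python3 nudge.py>/dev/null; python3 s.py
```

```text
t 8.07 pos [0.485  0.0224 0.1064] yaw -0.183 F [-4.1 -1.9 24.4] M [-0.93  1.8   0.04] grip 29.4 w 0.0094
t 8.40 pos [0.485  0.0225 0.1064] yaw -0.383 F [-5.2 -1.5 24.8] M [-0.66  1.86  0.07] grip 29.4 w 0.0096
```

Next I feel for the clockwise stop in small steps.

```bash
for i in 1; do echo '[[0,[0,0,0],0.15],[0,[0,0,0],0.3]]' | python3 nudge.py>/dev/null; python3 s.py; done; echo '[[0,[0,0,0],0.15],[0,[0,0,0],0.3]]' | python3 nudge.py>/dev/null; python3 s.py;  echo '[[0,[0,0,0],0.15],[0,[0,0,0],0.3]]' | python3 nudge.py>/dev/null; python3 s.py
```

```text
t 8.57 pos [0.485  0.0226 0.1064] yaw -0.442 F [-5.4 -0.9 25.4] M [-0.68  1.87  0.08] grip 29.4 w 0.0099
t 8.73 pos [0.4851 0.0226 0.1064] yaw -0.502 F [-4.6 -0.7 25.4] M [-0.54  1.83  0.05] grip 29.4 w 0.0101
t 8.90 pos [0.4851 0.0226 0.1064] yaw -0.562 F [-5.1 -1.6 25. ] M [-0.41  1.82 -0.  ] grip 29.4 w 0.0102
```

In the tool's units: 0.05 rad is 0.25.

```bash
echo '[[0,[0,0,0],0.15],[0,[0,0,0],0.25]]' | python3 nudge.py>/dev/null; python3 s.py; echo '[[0,[0,0,0],0.15],[0,[0,0,0],0.25]]' | python3 nudge.py>/dev/null; python3 s.py
```

```text
t 9.07 pos [0.4851 0.0227 0.1064] yaw -0.612 F [-4.9 -0.6 23.6] M [-0.26  1.83  0.38] grip 29.5 w 0.0097
t 9.23 pos [0.4851 0.0227 0.1064] yaw -0.661 F [-5.4 -0.6 23.8] M [-0.26  1.67  0.6 ] grip 32.5 w 0.0102
```

```bash
echo '[[0,[0,0,0],0.15],[0,[0,0,0],0.25]]' | python3 nudge.py>/dev/null; python3 s.py
```

```text
t 9.40 pos [0.4852 0.0227 0.1063] yaw -0.711 F [-3.7 -1.1 23.2] M [-0.38  1.6   0.75] grip 35.3 w 0.0104
```

The stop is felt at yaw about -0.6, which matches the earlier estimate, and the torque is now 0.75 N m. I'll hold briefly, unwind the twist, release, and retreat.

```bash
echo '[[0,[0,0,0],0],[0,[0,0,0],0],[0,[0,0,0],0],[0,[0,0,0],-0.15],[0,[0,0,-0.1],-0.3],[0,[0,0,-0.2],-0.4]]' | python3 nudge.py>/dev/null; python3 s.py; echo '[[0.04,[0,0,0],0],[0.04,[0,0,0],0],[0.04,[0,0,0],0],[0.04,[0,0,0],0],[0.04,[0,0,0],0]]' | python3 nudge.py>/dev/null; python3 s.py; echo '[[0.04,[0,0,-2],0],[0.04,[0,0,-6],0],[0.04,[0,0,-12],0],[0.04,[0,0,-18],0],[0.04,[0,0,-24],0],[0.04,[0,0,-24],0]]' | python3 nudge.py>/dev/null; python3 s.py
```

```text
t 9.90 pos [0.4851 0.0227 0.1066] yaw -0.629 F [ 1.1 -3.  10. ] M [-0.97 -0.42  0.19] grip 28.0 w 0.0099
t 10.32 pos [0.4862 0.0238 0.1066] yaw -0.631 F [ 2.9  1.9 10.7] M [ 0.97 -0.69  0.03] grip 5.4 w 0.0366
t 10.82 pos [0.4857 0.023  0.2303] yaw -0.631 F [ 1.4 -0.1  1.2] M [-0.01 -0.12  0.02] grip 0.0 w 0.0402
```

In the tool's units: 0.288 m is 57.6, 0.256 m is 51.2.

```bash
echo '[[0.04,[4.8,6.4,0],0],[0.04,[9.6,12.8,0],0],[0.04,[14.4,19.2,0],0],[0.04,[19.2,25.6,0],0],[0.04,[24,32,0],0],[0.04,[28.8,38.4,0],0],[0.04,[33.6,44.8,0],0],[0.04,[38.4,51.2,0],0],[0.04,[43.2,57.6,0],0],[0.04,[43.2,57.6,0],0]]' | python3 nudge.py>/dev/null; python3 s.py
python3 - <<'E'
from h import *
s=arm.grab_frame("scene")[:,:,::-1];t=arm.grab_frame("top")[:,:,::-1];cv2.imwrite("pics/t2.png",t)
a=cv2.resize(t[225:295,240:310],(400,400),interpolation=2);b=cv2.resize(s[190:260,275:345],(400,400),interpolation=2)
cv2.imwrite("pics/c2.png",np.hstack([a,b]))
g=cv2.cvtColor(t,cv2.COLOR_BGR2GRAY)
k=((g<75)).astype(np.uint8);k[:240]=0;k[283:]=0;k[:,:250]=0;k[:,300:]=0
cc=max(cv2.findContours(k,0,2)[0],key=cv2.contourArea);print(cv2.boundingRect(cc))
E
```

```text
t 11.65 pos [ 0.4862 -0.3432  0.223 ] yaw -0.636 F [ 1.9  1.2 -0. ] M [ 0.04  0.01 -0.04] grip 0.0 w 0.0402
(263, 247, 24, 26)
```

View pics/c2.png

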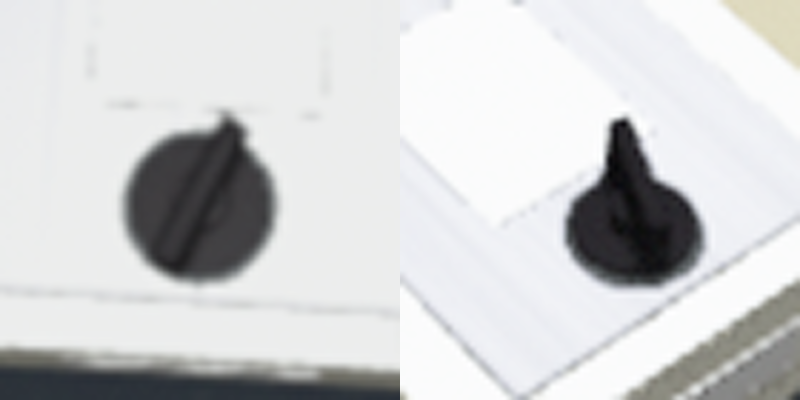

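View pics/t2.png

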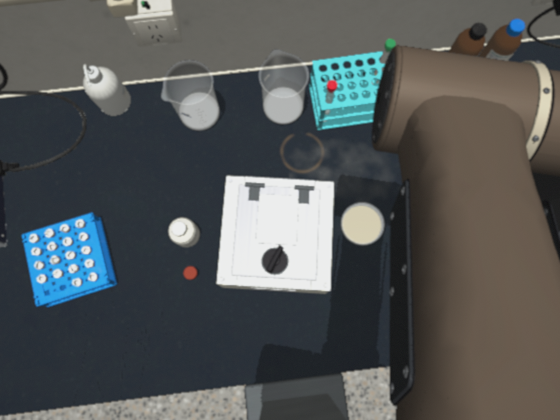

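The hatch lies flush and the wing is at the locked angle. The jar (183,233), stopper (190,272) and dish (362,224) haven't moved, and the arm is clear of everything.

```bash
python3 -c "
from station import arm
print(arm.job_done())"
```

```text
the job is handed in; nothing more can be done
None
```

The hatch is closed flush and latched, with the tongue brought up against its stop at about 0.75 N m; the knob is released, the jar, dish and stopper were left in place, and the job is handed in with no verdict shown.

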